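# Put the drill-press tooling back on its own boards

### The job

The drill chuck, the V-block and the little vise have been left on each other's storage boards: put each one back on the board whose dark silhouette has its shape, upright, centred in the silhouette and squared up with it. Each board has room for only one thing, so first stand one of them on the blank board and let go of it there while you move the others. Set everything down gently and leave the bearing, the chuck key and the oil can where they are.

Things in the scene. Friction and masses are not known exactly. Their poses are not given: they have to be found in the camera images.
- chuck: Steel drill chuck standing upright, jaws up: a plain cylinder 46 mm in diameter from the foot to 47 mm height, then a cone to 61 mm and three small jaws up to 71 mm. About 0.5 kg. Origin at the centre of its underside, z up. It starts on the board with the square silhouette and belongs on the round one; its turn about the vertical does not matter.
- vblock: Steel V-block, 50 x 50 mm seen from above, 45 mm high, with a V-groove in its top running along its x axis; all four sides are upright, those facing y are full height. About 0.5 kg. Origin at the centre of its underside, z up. It starts on the board with the long silhouette and belongs on the square one, in any of the four quarter turns.
- vise: Small steel toolmaker's vise, 90 mm long (x) and 36 mm wide (y); base 16 mm high, jaws 36 mm high with flush upright sides; the movable jaw spans its middle (x from -21 to +13 mm), so it can be gripped across its 36 mm width at the centre. About 0.55 kg. Origin at the centre of its underside, z up. It starts on the board with the round silhouette and belongs on the long one, lying along it, either way round.
- board_round: Fixed plywood storage board 120 x 90 x 12 mm, lying flat on the bench; origin at the centre of its underside (its top is at z = 12 mm), x along its 120 mm side, y along its 90 mm side, z up. A dark round silhouette 62 mm in diameter is inlaid flush at its centre: home of the chuck.
- board_square: Fixed plywood storage board 120 x 90 x 12 mm, lying flat on the bench; origin at the centre of its underside (its top is at z = 12 mm), x along its 120 mm side, y along its 90 mm side, z up. A dark square silhouette 66 x 66 mm is inlaid flush at its centre, sides parallel to the board's: home of the V-block.
- board_long: Fixed plywood storage board 120 x 90 x 12 mm, lying flat on the bench; origin at the centre of its underside (its top is at z = 12 mm), x along its 120 mm side, y along its 90 mm side, z up. A dark oblong silhouette 106 mm (x) by 56 mm (y) is inlaid flush at its centre: home of the vise.
- board_blank: Fixed plywood storage board 120 x 90 x 12 mm, lying flat on the bench; origin at the centre of its underside (its top is at z = 12 mm), x along its 120 mm side, y along its 90 mm side, z up. It has no silhouette and starts empty: the free spot to use on the way.
- bearing: Bystander: loose steel bearing ring lying flat, 52 mm outside, 25 mm bore, 15 mm high. Origin at the centre of its underside. Leave it alone.
- key: Bystander: loose T-handled chuck key lying flat, about 88 mm long (x) and 60 mm across its handle (y), 13 mm high. Origin near its middle, on the bench. Leave it alone.
- oilcan: Bystander: loose green oil can, 60 mm in diameter, with a thin brass spout rising to 97 mm and reaching 48 mm out along its x axis. Origin at the centre of its underside. Leave it alone.
Things that resemble listed ones, but are neither listed nor needed, are in the scene too. What is shaped like the board_square but purple is not meant. Leave any green look-alike of the vblock alone.

How it is judged:
By the outcome, as a careful person would: the job done as asked, in the order asked, and still so for the second after the job is handed in, with the robot touching nothing.
It also fails if it takes over 115 s, if anything falls off the work surface, if the arm or the gripper's body presses on something with over 40 N, if the wrist force passes 120 N, or if a joint passes its speed limit or range.

### The arm

A 6-joint arm with a two-finger parallel gripper is mounted at the origin on the work surface. World frame = base frame: x ahead of the robot, y to its left, z up, the work surface at z = 0. Lengths are in m, angles in rad, forces in N, time in s.
With the tool pointing down it reaches from about 0.325 to 0.775 m from the base axis. Payload 9.3 kg.
Tool frame: the origin (TCP) lies on the centre line of the jaws, within the pads' length; the fingertips stand 22 mm ahead of it and the grasp point (between the pads) lies 3 mm ahead of it; z points along the fingers, y is the line along which they close (so a half turn about z gives the same grasp; the last joint's range is limited). The gripper opens to 85 mm and grips with 20 to 120 N. Pads are 22 mm wide; open, the fingers measure 114 mm over their backs; the gripper's body (76 mm by 85 mm) begins 54 mm behind the grasp point. The pads swing forward as they close: fully open they stand 13 mm farther back than shut.
Start: joints at [0.984, 0.259, 0.021, 1.334, 0, 1.418], TCP at [0.231, 0.499, 0.216] pointing down, gripper open.
Joint ranges: [-3.04, 3.04], [-0.91, 1.82], [-1.04, 1.36], [-1.92, 1.95], [-1.52, 1.45], [-3.14, 3.14]. Speed limits (rad/s): [2.22, 2.22, 2.79, 3.14, 3.14, 3.14].

### API

Orientations are given as [roll, pitch, yaw] about the fixed x, y, z axes, in that order (R = Rz(yaw) Ry(pitch) Rx(roll)).
In Python, from bench import state, grab_frame, camera_info, hand_in, find_in, silhouettes, tip_of gives the robot as it stands.
- The arm moves only by the shell command python3 -m handwheel 'ROWS' [FORCE]. ROWS is a JSON object of lists of equal length, an entry for each row: "turn": the turn, a rotation vector about the tool's x, y, z in degrees, a list of three; "slide": the shift along the tool's x, y, z in cm, a list of three; "jaw": the finger opening in cm, from 0 to 8.54. In form: {"turn": [[rx, ry, rz], ...], "slide": [[tx, ty, tz], ...], "jaw": [jaw, ...]}. A call has 1 to 12 rows; each row shifts and turns the commanded pose from where the row before left it, along the tool's axes as they then stand; what a row does not reach is not made up. A row lasts 1/12 s, in which the tool goes at most 41.7 mm and 7.16 degrees, less where a joint would pass 70% of its speed; a pose out of reach is approached as far as the arm can. A call is refused whole if a number of a shift passes 4.17 or a number of a turn 7.16, either way. A call with a gripper value outside its range is refused whole. The fingers move at their own pace and stop on an object; FORCE is the grip in N (left out, the last holds). Time passes only in rows, so rows that do not move let the fingers close. It gives the time, the measured TCP pose, the force, the opening and the grip force at its end, in the units of the state.
- state(): the state, without advancing time (a new reading comes with each control period).
- grab_frame(name): name is "scene" or "top" or "wrist"; returns the picture (420x560x3 uint8, red, green, blue); there is no depth.
- camera_info(name): a dict with "fx", "fy", "cx", "cy" (pixels), "xyz" and "attitude" of the camera in the world. Camera axes: x right, y down, z forward; pixel columns grow to the right and rows downward; lengths in m; the calibration is good to about 2 mm. A picture is of the moment at which its call begins: read the wrist's pose just before it. camera_info takes no time and is no camera call; for the wrist camera it gives the pose at the moment of the call.
- hand_in(): hands the job in; it is judged then, once.
Trained networks look in the newest picture that a camera, given by its name, has taken for a name from the list of things; names that differ only in an ending like _2 or _b are one class to them, and where a whole thing is asked for, a point or a joint stands for the part that bears it (a point fixed in the world has none). Each returns a list of dicts, best first, with "conf" (0 to 1); they miss things now and then, are a little off and sometimes report something else, mostly with a low value. They report only what shows in the picture. A call takes as long as a camera call. They do not tell look-alikes from the thing itself.
- find_in(target, camera): "xyz" ([x, y, z] in m, in world coordinates, good to about 4 mm: the middle of the surface that is visible of it).
- silhouettes(target, camera): "mask" (420x560 bool, what is visible of it).
- tip_of(target, camera): "xyz" ([x, y, z] in m, in world coordinates, good to about 4 mm: a listed point, or the origin of a listed thing).
The state is a dict: "t": time; "joint_positions": joint angles; "dq": joint speeds; "tau": joint torques, N m; "position": TCP position; "eef_rot": TCP orientation; "wrist_force": force on the tool from outside, world axes, zero at the start; "wrist_torque": the same for the moment, N m; "gripper_width": finger opening in m; "grip_force": force on a finger pad.
Only numpy, scipy, OpenCV 4.12 (cv2) and the standard library are available. Lean on these libraries where they do the work, as an engineer would, in place of code of your own. Each camera call takes 0.05 s, during which the arm holds its last target. There are 200 camera calls.

## Working session

There is one attempt and no reset: what is moved stays moved. The work goes in short steps, Python scripts to look and compute and a shell command to move; the robot and the scene stay as the last step left them, time stands still between calls to the robot, and variables do not carry over. Pictures are saved under pics/ and viewed, at most 14 in all, crops included, and the job is handed in when it is done.

```bash
ls; mkdir -p pics; python3 - <<'E'
from bench import *
import cv2
s=state();print(s)
for c in("scene","top"):
    f=grab_frame(c);cv2.imwrite(f"pics/{c}0.png",f[:,:,::-1]);print(c,camera_info(c))
    for n in"chuck vblock vise board_round board_square board_long board_blank bearing key oilcan".split():
        print(n,[([round(v,3) for v in d["xyz"]],round(d["conf"],2)) for d in tip_of(n,c)])
print(camera_info("wrist"))
E
```

```text
pics
{'t': 0.0, 'joint_positions': array([9.84418071e-01, 2.59157950e-01, 2.07702071e-02, 1.33366501e+00,
       1.89656852e-05, 1.41822946e+00]), 'dq': array([-0.00017779,  0.00098565,  0.00049355,  0.0005718 , -0.0003724 ,
        0.0001273 ]), 'tau': array([ 1.52520712e-03, -5.55640376e+01,  3.44533575e+01,  1.36424301e-02,
       -2.58188866e-04,  2.98210898e-05]), 'position': array([0.2310057 , 0.49882202, 0.21518809]), 'eef_rot': array([-3.14035371e+00, -2.09691072e-04,  2.70778112e+00]), 'wrist_force': array([-1.14270612,  0.19222591, -0.58379277]), 'wrist_torque': array([-0.02569144, -0.03291203,  0.07366227]), 'grip_force': 0.0, 'gripper_width': 0.08522700244042367}
scene {'fx': 530.9266097698683, 'fy': 530.9266097698683, 'cx': 273.37230003335685, 'cy': 211.27957700880418, 'xyz': array([1.24535839, 0.27723086, 0.71651118]), 'attitude': array([-2.28822226, -0.00954916,  1.90928935])}
chuck [([0.495, 0.128, 0.011], 0.77)]
vblock [([0.553, 0.003, 0.003], 0.94), ([0.642, -0.11, 0.014], 0.69), ([0.44, -0.275, 0.002], 0.53)]
vise [([0.601, 0.342, 0.011], 0.95)]
board_round [([0.60
[... 617 characters left out ...]
.105, 0.012], 0.8), ([0.554, -0.002, 0.0], 0.57)]
vise [([0.598, 0.339, 0.009], 0.96)]
board_round [([0.441, -0.283, 0.003], 0.23)]
board_square [([0.494, 0.128, 0.003], 0.94), ([0.311, 0.148, -0.001], 0.89), ([0.646, -0.11, 0.01], 0.23)]
board_long [([0.649, -0.106, 0.002], 0.86)]
board_blank [([0.442, -0.279, 0.003], 0.97), ([0.649, -0.108, 0.002], 0.67)]
bearing [([0.461, -0.109, 0.001], 0.69)]
key [([0.644, -0.292, -0.003], 0.81)]
oilcan [([0.654, 0.103, 0.003], 0.83)]
{'fx': 369.5169006421089, 'fy': 369.5169006421089, 'cx': 280.5116762743135, 'cy': 206.11125915817144, 'xyz': array([0.16390952, 0.53158464, 0.37298303]), 'attitude': array([2.84278825e+00, 7.22168753e-04, 1.13642562e+00])}
```

View pics/top0.png

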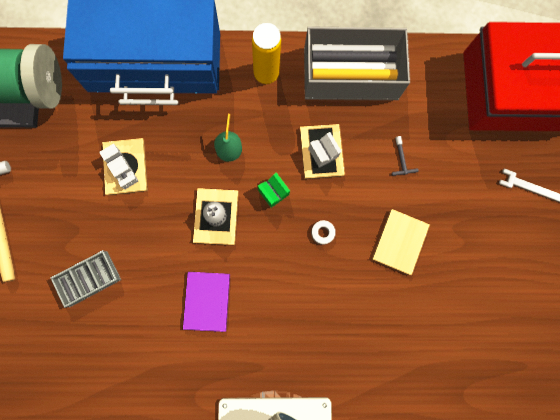

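View pics/scene0.png

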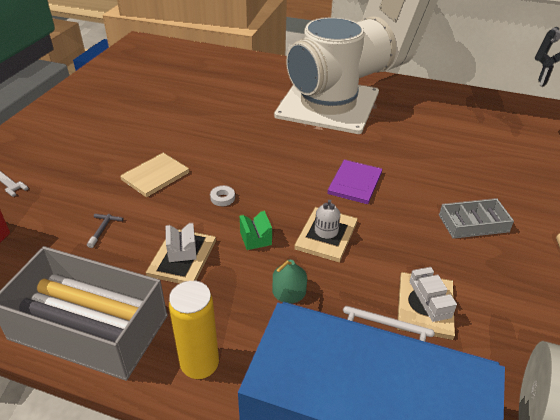

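The top view shows the chuck at (215,213), the vise at (120,167), the V-block at (323,149) and the blank board at (401,242). The purple board and the green V-block are decoys. The scene view agrees. Next I'll measure poses in a rectified top view.

```bash
cat > h.py <<'E'
import numpy as np, cv2
from scipy.spatial.transform import Rotation as Ro
from bench import *
def proj(ci,P):
    R=Ro.from_euler('xyz',ci['attitude']).as_matrix(); p=(np.atleast_2d(P)-ci['xyz'])@R
    return np.c_[ci['fx']*p[:,0]/p[:,2]+ci['cx'],ci['fy']*p[:,1]/p[:,2]+ci['cy']]
def rect(img,ci,c,z,half=.09,s=4000):
    """ortho view at height z; column grows with +x, row grows with +y; s px/m"""
    n=int(2*half*s); d=np.array([[0,0],[n,0],[n,n],[0,n]],np.float32)
    w=np.c_[d/s+np.array(c)-half,np.full(4,z)]
    H=cv2.getPerspectiveTransform(d,proj(ci,w).astype(np.float32))
    return cv2.warpPerspective(img,H,(n,n),flags=cv2.INTER_LINEAR|cv2.WARP_INVERSE_MAP)
def towld(p,c,half=.09,s=4000): return np.array(p)/s+np.array(c)-half
def box(mask,c,half=.09,s=4000):
    """largest blob: centre xy, long side, short side (mm), long-side angle deg mod 180"""
    mask=cv2.morphologyEx(mask.astype(np.uint8),cv2.MORPH_OPEN,np.ones((7,7)))
    cs,_=cv2.findContours(mask,cv2.RETR_EXTERNAL,cv2.CHAIN_APPROX_NONE)
    k=max(cs,key=cv2.contourArea); (p,(a,b),t)=cv2.minAreaRect(k)
    if a<b:a,b,t=b,a,t+90
    return towld(p,c,half,s).round(4),round(a/s*1e3,1),round(b/s*1e3,1),round((t+90)%180-90,1)
def wood(r):
    h=cv2.cvtColor(r,cv2.COLOR_RGB2HSV); return (h[...,0]>14)&(h[...,0]<32)&(h[...,2]>150)
def to(x,y,z,yaw):
    """print what is left to go: turn about tool z (deg), then slide in cm in the tool axes after the turn"""
    s=state(); y0=s['eef_rot'][2]; d=(np.degrees(yaw-y0)+90)%180-90
    q6=s['joint_positions'][5]-np.radians(d)
    yw=y0+np.radians(d); c,sn=np.cos(yw),np.sin(yw); e=np.array([x,y,z])-s['position']
    print('turn z',round(-d,2),'slide cm',np.round(100*np.array([c*e[0]+sn*e[1],sn*e[0]-c*e[1],-e[2]]),2),'q6~',round(q6,2),'yaw',round(np.degrees(yw),1),'t',round(s['t'],2))
E
python3 - <<'E'
from h import *
f=grab_frame("top");ci=camera_info("top")
B=dict(round=(.6,.34),square=(.494,.13),long=(.646,-.107),blank=(.441,-.278))
tiles=[]
for n,c in B.items():
    r=rect(f,ci,c,.012);print(n,box(wood(r),c));tiles.append(cv2.resize(r,(390,290)) if 0 else cv2.resize(r,(280,280)))
    tiles.append(cv2.cvtColor(wood(r).astype(np.uint8)*255,cv2.COLOR_GRAY2RGB)); tiles[-1]=cv2.resize(tiles[-1],(280,280))
    if n=='blank':continue
    h=cv2.cvtColor(r,cv2.COLOR_RGB2HSV)
    for v in(100,):
        g=(h[...,1]<60)&(h[...,2]>v); print(' grey',box(g,c))
        tiles[-1][cv2.resize(g.astype(np.uint8),(280,280))>0]=(255,0,0)
im=np.vstack([np.hstack(tiles[0:8:2][:4]),np.hstack(tiles[1:8:2])]);im=cv2.resize(im,(800,400))
cv2.imwrite("pics/t1.png",im[:,:,::-1])
E
```

```text
round (array([0.6078, 0.3337]), 124.1, 98.8, 6.9)
 grey (array([0.6078, 0.3441]), 105.5, 41.5, 33.4)
square (array([0.496 , 0.1267]), 123.6, 93.1, -3.1)
 grey (array([0.5031, 0.1294]), 49.8, 48.2, -90.0)
long (array([ 0.6466, -0.1098]), 123.7, 92.8, 4.5)
 grey (array([ 0.651 , -0.1162]), 63.9, 61.9, -60.9)
blank (array([ 0.4407, -0.2805]), 123.7, 92.9, -22.7)
```

View pics/t1.png

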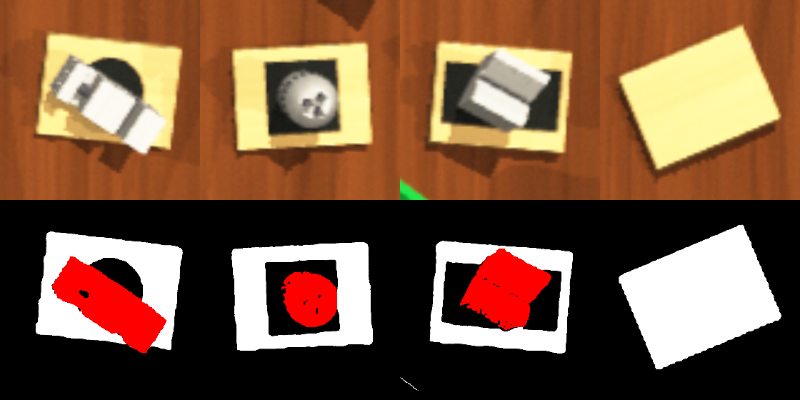

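The masks are clean: the boards sit at about 7°, -3°, 4.5° and -22.7°, the vise at about 33° and the V-block at about 30°. Now over the chuck.

```bash
python3 -c "
from h import *
to(.498,.128,.2,np.radians(157.3))"
```

```text
turn z -2.16 slide cm [-38.93 -23.93   1.58] q6~ 1.38 yaw 157.3 t 1.15
```

```bash
python3 -m handwheel '{"turn":[[0,0,-1],[0,0,-1.2],[0,0,0],[0,0,0],[0,0,0],[0,0,0],[0,0,0],[0,0,0],[0,0,0],[0,0,0],[0,0,0],[0,0,0]],"slide":[[-1,-0.6,0],[-2,-1.2,0],[-3,-1.85,0.2],[-3,-1.85,0.2],[-3,-1.85,0.2],[-3,-1.85,0.2],[-3,-1.85,0.2],[-3,-1.85,0.2],[-3,-1.85,0.2],[-3,-1.85,0.2],[-3,-1.85,0],[-3,-1.85,0]],"jaw":[8.5,8.5,8.5,8.5,8.5,8.5,8.5,8.5,8.5,8.5,8.5,8.5]}' 40
python3 -m handwheel '{"turn":[[0,0,0],[0,0,0],[0,0,0],[0,0,0],[0,0,0]],"slide":[[-3,-1.85,0],[-2,-1.2,0],[-0.93,-0.6,0],[0,0,0],[0,0,0]],"jaw":[8.5,8.5,8.5,8.5,8.5]}'
python3 - <<'E'
from h import *
to(.498,.128,.2,np.radians(157.3))
ci=camera_info("wrist");f=grab_frame("wrist");ci=camera_info("wrist")
cv2.imwrite("pics/w1.png",f[:,:,::-1])
c=(.498,.128);r=rect(f,ci,c,.012);print(box(wood(r),c))
for z in(.012,.083,.059):print(z,proj(ci,[*c,z]))
for n in("tip_of",):print([(d["xyz"],d["conf"]) for d in tip_of("chuck","wrist")])
m=silhouettes("chuck","wrist");print([(d["conf"],d["mask"].sum()) for d in m])
cv2.imwrite("pics/r1.png",np.hstack([f,rect(f,ci,c,.012,s=2333)])[:420,:,::-1][:, :])
E
```

```text
t: 2.15
position: [0.4575, 0.1825, 0.1999]
eef_rot: [3.141, 0.0, 2.746]
wrist_force: [1.9, 1.0, -0.4]
gripper_width: 0.0849
grip_force: 0.0
t: 2.57
position: [0.4972, 0.1275, 0.1996]
eef_rot: [3.142, -0.001, 2.745]
wrist_force: [0.1, 1.2, -0.4]
gripper_width: 0.0848
grip_force: 0.0
turn z -0.02 slide cm [-0.05  0.07 -0.04] q6~ 0.48 yaw 157.3 t 2.57
(array([0.4964, 0.1312]), 120.3, 90.1, -2.9)
0.012 [[279.88889073 175.60945733]]
0.083 [[279.67733937 195.45433211]]
0.059 [[279.75931255 187.76472166]]
[([0.4962, 0.1291, 0.0105], 0.82), ([0.6511, 0.1021, -0.0031], 0.5)]
[(0.84, np.int64(2604))]Traceback (most recent call last):
  File "<stdin>", line 9, in <module>
    return _nx.concatenate(arrs, 1, dtype=dtype, casting=casting)
           ~~~~~~~~~~~~~~~^^^^^^^^^^^^^^^^^^^^^^^^^^^^^^^^^^^^^^^
ValueError: all the input array dimensions except for the concatenation axis must match exactly, but along dimension 0, the array at index 0 has size 420 and the array at index 1 has size 419
```

```bash
cat >> h.py <<'E'
from scipy.optimize import minimize
def cyl(r,z0,z1,r2=None):
    a=np.linspace(0,2*np.pi,48,endpoint=False); u=np.c_[np.cos(a),np.sin(a)]
    return np.r_[np.c_[u*r,a*0+z0],np.c_[u*(r2 or r),a*0+z1]]
def bx(x0,x1,w,z0,z1): return np.array([[x,y,z] for x in(x0,x1) for y in(-w,w) for z in(z0,z1)])
M=dict(chuck=[cyl(.023,0,.047),cyl(.023,.047,.061,.012),cyl(.009,.061,.071)],
       vblock=[bx(-.025,.025,.025,0,.02)]+[np.array([[x,s*y,z] for x in(-.025,.025) for y,z in((.025,0),(.025,.045),(.021,.045),(0.004,.02))]) for s in(1,-1)],
       vise=[bx(-.045,.045,.018,0,.016),bx(-.021,.013,.018,0,.036)])
def outline(n,p,ci,z0=.012):
    c,s=np.cos(p[2]),np.sin(p[2]); m=np.zeros((420*4,560*4),np.uint8)
    for P in M[n]:
        W=np.c_[P[:,0]*c-P[:,1]*s+p[0],P[:,0]*s+P[:,1]*c+p[1],P[:,2]+z0]
        cv2.fillConvexPoly(m,cv2.convexHull((proj(ci,W)*4).round().astype(np.int32)),1)
    return cv2.resize(m*255,(560,420),interpolation=cv2.INTER_AREA)/255.
def fit(n,mask,ci,p0,z0=.012):
    q=mask.astype(float); sc=np.array([.001,.001,.03])
    g=lambda u:np.abs(outline(n,np.array(p0)+u*sc,ci,z0)-q).sum()
    S=np.array([[0,0,0],[4,0,0],[0,4,0],[0,0,4.]]); o=minimize(g,[0,0,0],method='Nelder-Mead',options=dict(initial_simplex=S,xatol=.05,fatol=1))
    p=np.array(p0)+o.x*sc; return p.round(4),round(np.degrees(p[2]),1),'misfit px',round(o.fun),'of',int(q.sum())
def see(n,cam,p0,pic=None,z0=.012):
    f=grab_frame(cam); ci=camera_info(cam); R=silhouettes(n,cam)
    R=[d for d in R if d['mask'][tuple(np.clip(proj(ci,[p0[0],p0[1],z0+.02])[0][::-1].astype(int),0,[419,559]))]] or R
    if not R: print('none'); return f,ci
    r=fit(n,R[0]['mask'],ci,p0,z0); print(n,cam,R[0]['conf'],*r)
    if pic:
        g=f.copy(); 
        for m,col in((R[0]['mask'],(255,0,0)),(outline(n,r[0],ci,z0)>.5,(0,0,255))):
            k,_=cv2.findContours(m.astype(np.uint8),cv2.RETR_EXTERNAL,cv2.CHAIN_APPROX_NONE); cv2.drawContours(g,k,-1,col,1)
        cv2.imwrite(pic,g[:,:,::-1])
    return f,ci
E
python3 - <<'E'
from h import *
see("chuck","wrist",(.498,.128,0),"pics/w2.png")
see("vblock","top",(.646,-.108,.52),None); see("vise","top",(.6,.34,.58),None)
see("chuck","top",(.498,.128,0))
E
```

```text
chuck wrist 0.65 [0.498  0.1299 0.0469] 2.7 misfit px 95 of 2689
vblock top 0.66 [ 0.6417 -0.1115  0.478 ] 27.4 misfit px 41 of 675
none
chuck top 0.75 [0.4949 0.1187 0.2616] 15.0 misfit px 254 of 204
```

View pics/w2.png

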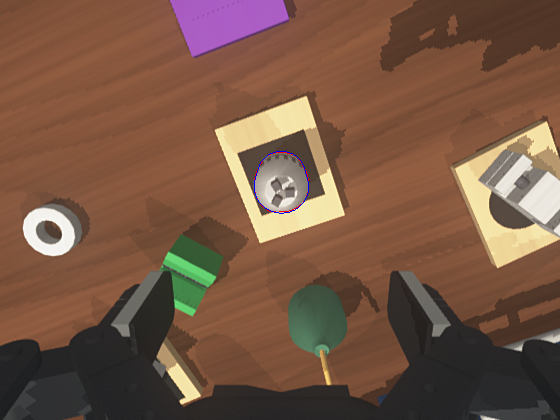

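The wrist view shows the chuck at (282,183), with the model outline matching the mask. I'll descend and grip.

```bash
python3 -c "
from h import *
to(.498,.130,.045,np.radians(157.3))"
```

```text
turn z 0.07 slide cm [ 0.02  0.23 15.48] q6~ 0.48 yaw 157.3 t 3.12
```

```bash
python3 -m handwheel '{"turn":[[0,0,0],[0,0,0],[0,0,0],[0,0,0],[0,0,0],[0,0,0],[0,0,0],[0,0,0],[0,0,0]],"slide":[[0,0.23,1],[0,0,3],[0,0,3.5],[0,0,3.5],[0,0,2.5],[0,0,1.5],[0,0,0.5],[0,0,0],[0,0,0]],"jaw":[8.5,8.5,8.5,8.5,8.5,8.5,8.5,8.5,8.5]}' 40
python3 -m handwheel '{"turn":[[0,0,0],[0,0,0],[0,0,0],[0,0,0],[0,0,0],[0,0,0],[0,0,0],[0,0,0],[0,0,0],[0,0,0],[0,0,0],[0,0,0]],"slide":[[0,0,0],[0,0,0],[0,0,0],[0,0,0],[0,0,0],[0,0,0],[0,0,0],[0,0,0],[0,0,0],[0,0,0],[0,0,0],[0,0,0]],"jaw":[7,6,5.5,5,4.6,4.4,4.2,4,4,4,4,4]}' 40
```

```text
t: 3.87
position: [0.4986, 0.1297, 0.0452]
eef_rot: [3.141, 0.0, 2.746]
wrist_force: [-0.1, -0.3, 0.3]
gripper_width: 0.0852
grip_force: 0.0
t: 4.87
position: [0.4981, 0.1288, 0.0451]
eef_rot: [-3.14, 0.001, 2.746]
wrist_force: [-2.5, -5.6, 6.8]
gripper_width: 0.0401
grip_force: 5.0
```

```bash
python3 - <<'E'
from h import *
s=state();print(s['gripper_width'],s['grip_force'],s['wrist_force'])
f=grab_frame("wrist");g=grab_frame("scene")[150:330,220:460]
cv2.imwrite("pics/w3.png",np.hstack([f,cv2.resize(g,(240,180)).repeat(1,0) if 0 else cv2.copyMakeBorder(g,0,240,0,0,cv2.BORDER_CONSTANT)])[:,:,::-1])
E
```

```text
0.04009300471796031 5.008660034509376 [-2.48834088 -5.55198992  6.78025844]
```

View pics/w3.png

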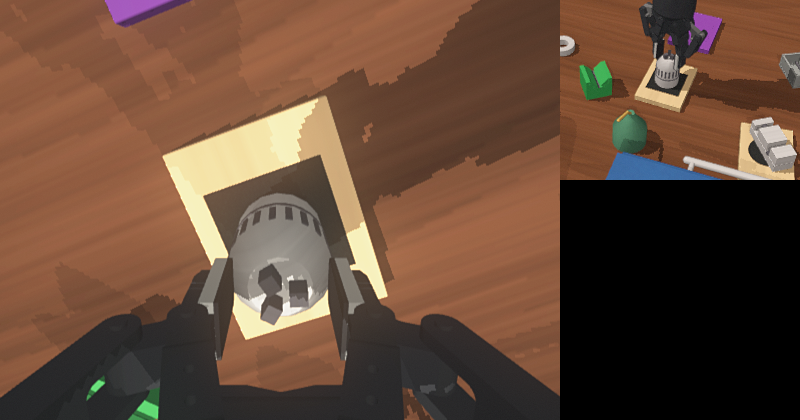

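The wrist view has the chuck between the pads at (232..335, 260..350). The width reads 40 mm rather than 46, so the pads may be on the cone. I'll check the geometry.

```bash
python3 - <<'E'
from h import *
s=state();ci=camera_info("wrist");R=Ro.from_euler('xyz',s['eef_rot']).as_matrix()
for zz in(-.02,0,.003,.022):
  print(zz,proj(ci,[s['position']+R@np.array([0,y,zz]) for y in(-.02,.02)]).round())
f,ci=see("chuck","wrist",(.498,.129,0))
c=(.4964,.1312);r=rect(f,ci,c,.012);print(box(wood(r),c))
f,ci=see("chuck","scene",(.498,.129,0))
ci2=camera_info("scene")
for zz in(0,.022):print(proj(ci2,[s['position']+R@np.array([0,y,zz]) for y in(-.02,.02)]).round()-[220,150])
E
python3 -m handwheel '{"turn":[[0,0,0],[0,0,0],[0,0,0],[0,0,0]],"slide":[[0,0,0],[0,0,0],[0,0,0],[0,0,0]],"jaw":[3.5,3,3,3]}' 40
```

```text
-0.02 [[230. 281.]
 [326. 281.]]
0 [[235. 260.]
 [321. 260.]]
0.003 [[236. 257.]
 [320. 257.]]
0.022 [[240. 242.]
 [317. 242.]]
chuck wrist 0.57 [ 0.4977  0.1297 -0.0173] -1.0 misfit px 850 of 9894
(array([0.4962, 0.1309]), 119.5, 89.4, -2.9)
chuck scene 0.59 [ 0.4997  0.1307 -0.109 ] -6.2 misfit px 136 of 678
[[ 99.  62.]
 [115.  72.]]
[[ 98.  71.]
 [114.  80.]]
t: 5.5
position: [0.498, 0.1285, 0.0454]
eef_rot: [-3.139, 0.001, 2.745]
wrist_force: [-4.0, -7.5, 10.5]
gripper_width: 0.0371
grip_force: 34.5
```

```bash
python3 -m handwheel '{"turn":[[0,0,0],[0,0,0],[0,0,0],[0,0,0],[0,0,0],[0,0,0]],"slide":[[0,0,-0.2],[0,0,-0.4],[0,0,-0.4],[0,0,0],[0,0,0],[0,0,0]],"jaw":[3,3,3,3,3,3]}' 40
python3 - <<'E'
from h import *
f,ci=see("chuck","wrist",(.498,.129,0),None,.022)
see("chuck","scene",(.498,.129,0),None,.022)
g=grab_frame("scene")[190:310,270:400];cv2.imwrite("pics/w4.png",np.hstack([f,cv2.copyMakeBorder(cv2.resize(g,(240,222)),0,198,0,0,cv2.BORDER_CONSTANT)])[:,:,::-1])
E
```

```text
t: 6.0
position: [0.4985, 0.1297, 0.0551]
eef_rot: [3.141, 0.001, 2.746]
wrist_force: [-1.7, -1.6, 6.5]
gripper_width: 0.0304
grip_force: 2.8
chuck wrist 0.84 [0.4929 0.1317 0.1248] 7.2 misfit px 2151 of 8455
chuck scene 0.96 [ 0.5117  0.1331 -0.45  ] -25.8 misfit px 118 of 738
```

View pics/w4.png

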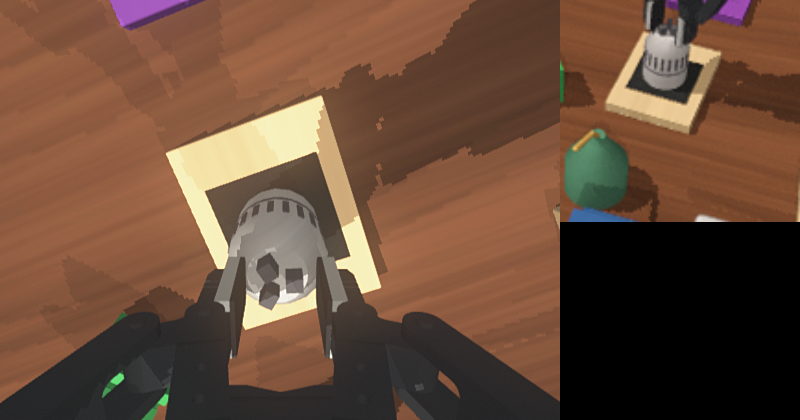

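The pads really were on the cone, and they slid up it on the lift. In the picture the fingertips sit about 15–20 mm behind the reported TCP. I'll open, re-measure the chuck and go lower in guarded steps.

```bash
python3 -m handwheel '{"turn":[[0,0,0],[0,0,0],[0,0,0],[0,0,0],[0,0,0],[0,0,0],[0,0,0],[0,0,0]],"slide":[[0,0,0],[0,0,0],[0,0,0],[0,0,0],[0,0,0],[0,0,0],[0,0,0],[0,0,0]],"jaw":[4,5,6,7,8,8.5,8.5,8.5]}' 40
python3 - <<'E'
from h import *
f,ci=see("chuck","wrist",(.498,.129,0))
see("chuck","scene",(.498,.129,0))
to(.498,.130,.03,np.radians(157.3))
cv2.imwrite("pics/w5.png",f[:,:,::-1])
E
```

```text
t: 6.92
position: [0.4983, 0.1297, 0.0548]
eef_rot: [3.142, -0.0, 2.746]
wrist_force: [0.5, 1.1, -1.0]
gripper_width: 0.0847
grip_force: 0.0
chuck wrist 0.88 [0.4975 0.1299 0.0766] 4.4 misfit px 440 of 9083
chuck scene 0.63 [-1.622   0.8016  2.8864] 165.4 misfit px 399 of 399
turn z 0.05 slide cm [0.04 0.02 2.48] q6~ 0.49 yaw 157.3 t 7.12
```

View pics/w5.png

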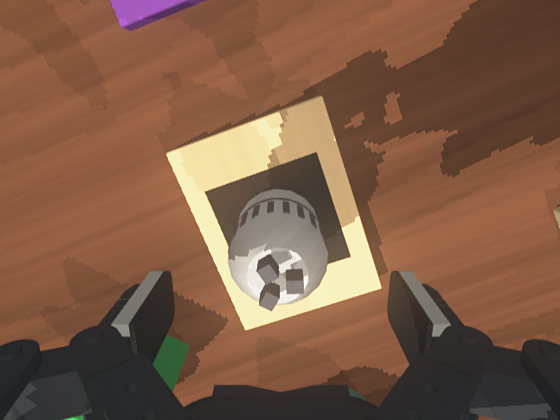

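Tips at (170,270) and (390,270) with an 85 mm gap put them about 29 mm behind the TCP when open, and about 20 mm behind at 46 mm. The chuck is undisturbed. I'll descend to TCP z≈0.010 with a check on the way.

```bash
python3 -m handwheel '{"turn":[[0,0,0],[0,0,0],[0,0,0],[0,0,0],[0,0,0],[0,0,0]],"slide":[[0,0,0.5],[0,0,0.7],[0,0,0.7],[0,0,0.6],[0,0,0.3],[0,0,0]],"jaw":[8.5,8.5,8.5,8.5,8.5,8.5]}' 40
python3 -m handwheel '{"turn":[[0,0,0],[0,0,0],[0,0,0],[0,0,0],[0,0,0]],"slide":[[0,0,0.5],[0,0,0.5],[0,0,0.4],[0,0,0.3],[0,0,0]],"jaw":[8.5,8.5,8.5,8.5,8.5]}' 40
python3 -m handwheel '{"turn":[[0,0,0],[0,0,0],[0,0,0],[0,0,0],[0,0,0],[0,0,0],[0,0,0],[0,0,0],[0,0,0],[0,0,0]],"slide":[[0,0,0],[0,0,0],[0,0,0],[0,0,0],[0,0,0],[0,0,0],[0,0,0],[0,0,0],[0,0,0],[0,0,0]],"jaw":[7,6,5.5,5,4.7,4.5,4.5,4.4,4.4,4.4]}' 30
```

```text
t: 7.62
position: [0.4977, 0.1296, 0.0257]
eef_rot: [-3.141, -0.002, 2.746]
wrist_force: [-0.9, 0.8, 0.1]
gripper_width: 0.0847
grip_force: 0.0
t: 8.03
position: [0.4979, 0.1296, 0.0091]
eef_rot: [-3.141, -0.001, 2.746]
wrist_force: [0.7, -1.0, 0.3]
gripper_width: 0.0852
grip_force: 0.0
t: 8.87
position: [0.4982, 0.1292, 0.0102]
eef_rot: [-3.141, 0.001, 2.746]
wrist_force: [-2.6, -3.0, 6.2]
gripper_width: 0.0453
grip_force: 29.7
```

It now stalls at 45–46 mm, so it is on the cylinder. Firm the grip and lift.

```bash
python3 -m handwheel '{"turn":[[0,0,0],[0,0,0],[0,0,0],[0,0,0],[0,0,0],[0,0,0],[0,0,0],[0,0,0]],"slide":[[0,0,0],[0,0,0],[0,0,-0.3],[0,0,-1],[0,0,-2],[0,0,-3],[0,0,-2],[0,0,-1]],"jaw":[4,4,4,4,4,4,4,4]}' 60
python3 -c "
from h import *
s=state();print(s['gripper_width'],s['grip_force'],s['wrist_force'])
to(.4407,-.2805,.12,np.radians(157.3))"
```

```text
t: 9.53
position: [0.4993, 0.13, 0.1057]
eef_rot: [3.14, 0.003, 2.746]
wrist_force: [-0.4, 0.8, -5.1]
gripper_width: 0.0444
grip_force: 62.5
0.04444762885087332 62.49177293269895 [-0.38461151  0.84124767 -5.08273967]
turn z 0.06 slide cm [-10.44 -40.13  -1.43] q6~ 0.49 yaw 157.3 t 9.53
```

```bash
python3 -m handwheel '{"turn":[[0,0,0],[0,0,0],[0,0,0],[0,0,0],[0,0,0],[0,0,0],[0,0,0],[0,0,0],[0,0,0],[0,0,0],[0,0,0],[0,0,0]],"slide":[[-0.3,-1,-0.5],[-0.5,-2,-0.5],[-0.8,-3,-0.4],[-0.8,-3.2,0],[-0.8,-3.2,0],[-0.8,-3.2,0],[-0.8,-3.2,0],[-0.8,-3.2,0],[-0.8,-3.2,0],[-0.8,-3.2,0],[-0.8,-3.2,0],[-0.8,-3,0]],"jaw":[4,4,4,4,4,4,4,4,4,4,4,4]}'
python3 -m handwheel '{"turn":[[0,0,0],[0,0,0],[0,0,0],[0,0,0],[0,0,0],[0,0,0]],"slide":[[-0.8,-2.5,0],[-0.4,-1.5,0],[-0.24,-0.7,0],[0,0,0],[0,0,0],[0,0,0]],"jaw":[4,4,4,4,4,4]}'
python3 - <<'E'
from h import *
f=grab_frame("wrist");ci=camera_info("wrist");c=(.4407,-.2775);r=rect(f,ci,c,.012);print(box(wood(r),c))
to(.4407,-.2775,.12,np.radians(157.3)); print(state()['gripper_width'])
see("chuck","wrist",(*state()['position'][:2],0),"pics/w6.png",.122)
E
```

```text
t: 10.53
position: [0.4448, -0.2252, 0.1158]
eef_rot: [3.141, -0.002, 2.746]
wrist_force: [1.5, -0.3, -3.7]
gripper_width: 0.0445
grip_force: 62.4
t: 11.03
position: [0.4412, -0.2713, 0.1164]
eef_rot: [3.141, -0.001, 2.747]
wrist_force: [0.3, 0.0, -5.0]
gripper_width: 0.0444
grip_force: 62.5
(array([ 0.4352, -0.2744]), 106.8, 90.0, -22.8)
turn z 0.11 slide cm [-0.18 -0.6  -0.34] q6~ -0.32 yaw 157.3 t 11.08
0.04448934799555209
none
```

The visible part of the blank board puts its centre at (0.441,-0.277), 90 mm wide and -22.8°, which matches. Lower the chuck there.

```bash
python3 -m handwheel '{"turn":[[0,0,0],[0,0,0],[0,0,0],[0,0,0],[0,0,0],[0,0,0],[0,0,0],[0,0,0],[0,0,0],[0,0,0],[0,0,0],[0,0,0]],"slide":[[-0.2,-0.5,0.5],[0,0,1.5],[0,0,2],[0,0,2],[0,0,1.5],[0,0,1],[0,0,0.8],[0,0,0.5],[0,0,0.3],[0,0,0.2],[0,0,0.1],[0,0,0]],"jaw":[4,4,4,4,4,4,4,4,4,4,4,4]}'
```

```text
t: 12.18
position: [0.4416, -0.278, 0.0131]
eef_rot: [-3.141, 0.001, 2.746]
wrist_force: [0.3, 0.5, -5.1]
gripper_width: 0.0444
grip_force: 62.5
```

```bash
python3 -m handwheel '{"turn":[[0,0,0],[0,0,0],[0,0,0],[0,0,0]],"slide":[[0,0,0.1],[0,0,0.1],[0,0,0.05],[0,0,0]],"jaw":[4,4,4,4]}'
```

```text
t: 12.52
position: [0.4414, -0.2779, 0.0104]
eef_rot: [-3.141, 0.0, 2.746]
wrist_force: [-0.3, -0.0, -3.5]
gripper_width: 0.0447
grip_force: 62.7
```

```bash
python3 -m handwheel '{"turn":[[0,0,0],[0,0,0],[0,0,0],[0,0,0],[0,0,0],[0,0,0],[0,0,0],[0,0,0],[0,0,0],[0,0,0]],"slide":[[0,0,0.05],[0,0,0.05],[0,0,0],[0,0,0],[0,0,0],[0,0,0],[0,0,0],[0,0,0],[0,0,0],[0,0,0]],"jaw":[4,4,4.3,4.6,5,5.5,6.5,7.5,8.5,8.5]}'
python3 -m handwheel '{"turn":[[0,0,0],[0,0,0],[0,0,0],[0,0,0],[0,0,0],[0,0,0],[0,0,0],[0,0,0],[0,0,0]],"slide":[[0,0,-0.5],[0,0,-1.5],[0,0,-3],[0,0,-3.5],[0,0,-3.5],[0,0,-3.5],[0,0,-2],[0,0,-0.5],[0,0,0]],"jaw":[8.5,8.5,8.5,8.5,8.5,8.5,8.5,8.5,8.5]}'
python3 - <<'E'
from h import *
f,ci=see("chuck","wrist",(.4413,-.2775,0))
c=(.4413,-.277);r=rect(f,ci,c,.012);print(box(wood(r),c))
to(.6425,-.109,.2,np.radians(180+27.4)); to(.6425,-.109,.2,np.radians(117.4))
E
```

```text
t: 13.35
position: [0.4414, -0.2779, 0.0092]
eef_rot: [3.142, -0.0, 2.746]
wrist_force: [0.6, -0.4, 0.0]
gripper_width: 0.0849
grip_force: 0.0
t: 14.1
position: [0.4419, -0.2783, 0.1911]
eef_rot: [-3.141, 0.003, 2.746]
wrist_force: [-0.4, -0.3, 0.0]
gripper_width: 0.0851
grip_force: 0.0
chuck wrist 0.78 [ 0.4405 -0.2757  0.0536] 3.1 misfit px 132 of 2793
(array([ 0.4399, -0.2762]), 119.7, 90.0, -22.7)
turn z -50.06 slide cm [-25.65   5.69  -1.15] q6~ -1.2 yaw 207.4 t 14.2
turn z 39.94 slide cm [ 5.69 25.65 -1.15] q6~ 0.37 yaw 117.4 t 14.2
```

The chuck stands centred on the blank board (within about 1 mm), released. On to the V-block.

```bash
python3 -m handwheel '{"turn":[[0,0,-7.1],[0,0,-7.1],[0,0,-7.1],[0,0,-7.1],[0,0,-7.1],[0,0,-7.1],[0,0,-7.1],[0,0,-0.3],[0,0,0],[0,0,0],[0,0,0],[0,0,0]],"slide":[[0,0,0],[0,0,0],[0,0,0],[0,0,0],[0,0,0],[0,0,0],[0,0,0],[-2,0.5,0],[-3.2,0.7,0],[-3.2,0.7,0],[-3.2,0.7,0],[-3.2,0.7,0]],"jaw":[8.5,8.5,8.5,8.5,8.5,8.5,8.5,8.5,8.5,8.5,8.5,8.5]}'
python3 -m handwheel '{"turn":[[0,0,0],[0,0,0],[0,0,0],[0,0,0],[0,0,0],[0,0,0],[0,0,0]],"slide":[[-3.2,0.7,-0.3],[-3.2,0.7,-0.3],[-2.5,0.6,-0.3],[-1.5,0.4,0],[-0.5,0,0],[0,0,0],[0,0,0]],"jaw":[8.5,8.5,8.5,8.5,8.5,8.5,8.5]}'
python3 - <<'E'
from h import *
f,ci=see("vblock","wrist",(.6425,-.109,.478),"pics/w7.png")
c=(.647,-.106);r=rect(f,ci,c,.012);print(box(wood(r),c))
to(.6425,-.109,.2,np.radians(180+27.4))
E
```

```text
t: 15.2
position: [0.558, -0.1793, 0.1874]
eef_rot: [3.139, -0.002, -2.665]
wrist_force: [0.1, -0.5, 0.6]
gripper_width: 0.0847
grip_force: 0.0
t: 15.78
position: [0.6428, -0.1096, 0.1969]
eef_rot: [3.14, -0.002, -2.664]
wrist_force: [-0.2, -0.2, 0.3]
gripper_width: 0.0845
grip_force: 0.0
vblock wrist 0.6 [ 0.6428 -0.1081  0.4919] 28.2 misfit px 174 of 3894
(array([ 0.6477, -0.1068]), 120.6, 90.5, 4.5)
turn z -0.12 slide cm [-0.04  0.11 -0.22] q6~ -0.78 yaw -152.6 t 15.88
```

View pics/w7.png

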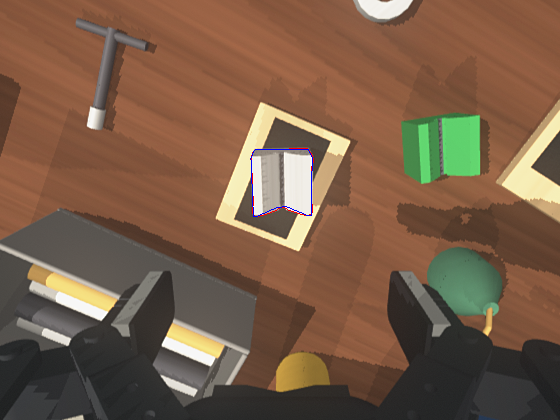

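The outline fits and the groove runs along tool x, so the closing line is correct. Descend and grip.

```bash
python3 -m handwheel '{"turn":[[0,0,-0.8],[0,0,0],[0,0,0],[0,0,0],[0,0,0],[0,0,0],[0,0,0],[0,0,0],[0,0,0],[0,0,0],[0,0,0],[0,0,0]],"slide":[[-0.07,0.13,1],[0,0,2],[0,0,3],[0,0,3.2],[0,0,3],[0,0,2.5],[0,0,2],[0,0,1.5],[0,0,0.8],[0,0,0.4],[0,0,0],[0,0,0]],"jaw":[8.5,8.5,8.5,8.5,8.5,8.5,8.5,8.5,8.5,8.5,8.5,8.5]}' 30
python3 -m handwheel '{"turn":[[0,0,0],[0,0,0],[0,0,0],[0,0,0],[0,0,0],[0,0,0],[0,0,0],[0,0,0],[0,0,0]],"slide":[[0,0,0],[0,0,0],[0,0,0],[0,0,0],[0,0,0],[0,0,0],[0,0,0],[0,0,0],[0,0,0]],"jaw":[7,6,5.5,5.2,5,4.8,4.6,4.5,4.5]}' 30
```

```text
t: 16.88
position: [0.6438, -0.1081, 0.0051]
eef_rot: [-3.141, 0.001, -2.65]
wrist_force: [-0.7, 0.6, 0.4]
gripper_width: 0.085
grip_force: 0.0
t: 17.63
position: [0.6437, -0.1077, 0.0048]
eef_rot: [-3.141, 0.001, -2.65]
wrist_force: [-2.1, 1.2, 6.2]
gripper_width: 0.0499
grip_force: 33.2
```

```bash
python3 -m handwheel '{"turn":[[0,0,0],[0,0,0],[0,0,0],[0,0,0],[0,0,0],[0,0,0],[0,0,0],[0,0,0],[0,0,0]],"slide":[[0,0,0],[0,0,0],[0,0,-0.3],[0,0,-1],[0,0,-2.5],[0,0,-3],[0,0,-3],[0,0,-2],[0,0,-0.5]],"jaw":[4.2,4.2,4.2,4.2,4.2,4.2,4.2,4.2,4.2]}' 60
python3 -c "
from h import *
s=state();print(s['gripper_width'],s['grip_force'],s['wrist_force'],s['position'])
to(.4963,.1311,.12,np.radians(177.1))"
```

```text
t: 18.38
position: [0.6448, -0.1082, 0.1314]
eef_rot: [-3.138, 0.004, -2.65]
wrist_force: [-0.8, 1.1, -5.0]
gripper_width: 0.0497
grip_force: 64.3
0.04971750789179589 64.32998187839985 [-0.81004624  1.06236604 -4.98561052] [ 0.64482083 -0.10816189  0.13140679]
turn z 31.05 slide cm [16.04 23.14  1.14] q6~ -0.24 yaw -182.9 t 18.38
```

```bash
python3 -m handwheel '{"turn":[[0,0,4],[0,0,7],[0,0,7],[0,0,7],[0,0,5],[0,0,1.05],[0,0,0],[0,0,0],[0,0,0],[0,0,0],[0,0,0],[0,0,0]],"slide":[[0,0,0],[0,0,0],[0,0,0],[0,0,0],[0,0,0],[0.6,0.9,0],[1.2,1.7,0],[1.8,2.6,0],[1.9,2.7,0],[1.9,2.7,0],[1.9,2.7,0],[1.9,2.7,0]],"jaw":[4.2,4.2,4.2,4.2,4.2,4.2,4.2,4.2,4.2,4.2,4.2,4.2]}'
python3 -m handwheel '{"turn":[[0,0,0],[0,0,0],[0,0,0],[0,0,0],[0,0,0],[0,0,0]],"slide":[[1.9,2.7,0],[1.6,2.3,0],[1,1.5,0],[0.34,0.6,0],[0,0,0],[0,0,0]],"jaw":[4.2,4.2,4.2,4.2,4.2,4.2]}'
python3 - <<'E'
from h import *
s=state();p=s['position']
f,ci=see("vblock","wrist",(p[0],p[1],s['eef_rot'][2]),"pics/w8.png",p[2]+.007)
c=(.4963,.131);r=rect(f,ci,c,.012);print(box(wood(r),c))
to(.4963,.1311,.006,np.radians(177.1))
E
```

```text
t: 19.38
position: [0.5378, 0.0587, 0.126]
eef_rot: [-3.142, -0.002, 3.091]
wrist_force: [0.5, 0.6, -5.6]
gripper_width: 0.0493
grip_force: 64.1
t: 19.88
position: [0.4949, 0.1308, 0.1268]
eef_rot: [-3.141, -0.0, 3.092]
wrist_force: [0.4, -0.1, -6.0]
gripper_width: 0.0491
grip_force: 64.1
vblock wrist 0.79 [0.4934 0.1315 3.0916] 177.1 misfit px 1714 of 24042
(array([0.4714, 0.1315]), 90.0, 69.3, 87.1)
turn z -0.06 slide cm [-0.08  0.1  12.09] q6~ 0.14 yaw 177.1 t 19.98
```

View pics/w8.png

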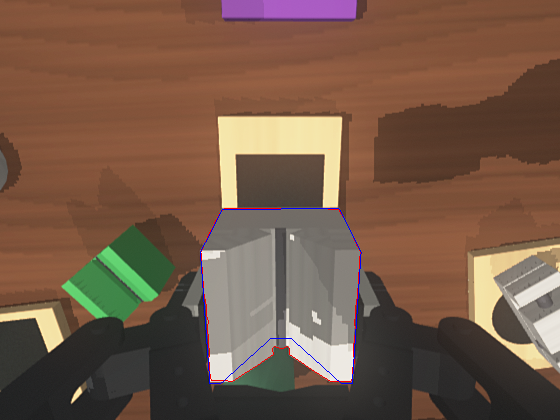

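The held block's outline matches, about 1.5 mm back in x, and it is square with the board at (280,165). Lower with a small correction.

```bash
python3 -m handwheel '{"turn":[[0,0,0],[0,0,0],[0,0,0],[0,0,0],[0,0,0],[0,0,0],[0,0,0],[0,0,0],[0,0,0],[0,0,0],[0,0,0],[0,0,0]],"slide":[[-0.26,0.03,0.5],[0,0,1.5],[0,0,2.5],[0,0,2.5],[0,0,2],[0,0,1.2],[0,0,0.7],[0,0,0.4],[0,0,0.3],[0,0,0.2],[0,0,0.1],[0,0,0]],"jaw":[4.2,4.2,4.2,4.2,4.2,4.2,4.2,4.2,4.2,4.2,4.2,4.2]}'
```

```text
t: 20.98
position: [0.4979, 0.1311, 0.0087]
eef_rot: [3.141, 0.001, 3.091]
wrist_force: [0.8, -0.3, -6.0]
gripper_width: 0.0492
grip_force: 63.9
```

```bash
python3 -m handwheel '{"turn":[[0,0,0],[0,0,0],[0,0,0],[0,0,0],[0,0,0]],"slide":[[0,0,0.1],[0,0,0.1],[0,0,0.1],[0,0,0.1],[0,0,0]],"jaw":[4.2,4.2,4.2,4.2,4.2]}'
```

```text
t: 21.4
position: [0.4976, 0.1312, 0.0049]
eef_rot: [3.142, 0.001, 3.091]
wrist_force: [-1.7, -1.1, 2.6]
gripper_width: 0.0497
grip_force: 64.8
```

Contact; release, rise and check.

```bash
python3 -m handwheel '{"turn":[[0,0,0],[0,0,0],[0,0,0],[0,0,0],[0,0,0],[0,0,0],[0,0,0],[0,0,0]],"slide":[[0,0,0],[0,0,0],[0,0,0],[0,0,0],[0,0,0],[0,0,0],[0,0,0],[0,0,0]],"jaw":[4.6,5,5.4,6,7,8,8.5,8.5]}'
python3 -m handwheel '{"turn":[[0,0,0],[0,0,0],[0,0,0],[0,0,0],[0,0,0],[0,0,0],[0,0,0],[0,0,0],[0,0,0]],"slide":[[0,0,-0.5],[0,0,-1.5],[0,0,-3],[0,0,-3.5],[0,0,-3.5],[0,0,-3.5],[0,0,-3],[0,0,-1.3],[0,0,0]],"jaw":[8.5,8.5,8.5,8.5,8.5,8.5,8.5,8.5,8.5]}'
python3 - <<'E'
from h import *
f,ci=see("vblock","wrist",(.4963,.1312,-.05))
c=(.4963,.1311);r=rect(f,ci,c,.012);print(box(wood(r),c))
dk=(r.max(2)<70);print(box(dk,c))
cv2.imwrite("pics/w9.png",f[60:300,150:420,::-1])
to(.6,.338,.2,np.radians(180+33.4)); to(.6,.338,.2,np.radians(33.4+90))
E
```

```text
t: 22.07
position: [0.4976, 0.1311, 0.0043]
eef_rot: [3.142, 0.0, 3.091]
wrist_force: [0.1, 0.7, -0.6]
gripper_width: 0.0851
grip_force: 0.0
t: 22.82
position: [0.4989, 0.1313, 0.2062]
eef_rot: [3.141, 0.006, 3.091]
wrist_force: [0.3, -0.5, 0.6]
gripper_width: 0.0853
grip_force: 0.0
vblock wrist 0.64 [ 0.4951  0.1322 -0.0456] -2.6 misfit px 156 of 3642
(array([0.4949, 0.1304]), 119.6, 89.7, -3.0)Traceback (most recent call last):
  File "<stdin>", line 4, in <module>
  File "h.py", line 18, in box
    k=max(cs,key=cv2.contourArea); (p,(a,b),t)=cv2.minAreaRect(k)
ValueError: max() iterable argument is empty
```

```bash
python3 - <<'E'
from h import *
for i in range(2):
    f,ci=see("vblock","wrist",(.4953,.1315,-.05))
    c=(.4963,.1311);r=rect(f,ci,c,.012);print(box(wood(r),c))
cv2.imwrite("pics/w9.png",cv2.resize(f[60:300,150:420,::-1],(540,480)))
to(.602,.339,.2,np.radians(180+33.4)); to(.602,.339,.2,np.radians(33.4+90))
E
```

```text
vblock wrist 0.67 [ 0.4955  0.1324 -0.0539] -3.1 misfit px 173 of 3690
(array([0.4956, 0.1304]), 119.9, 90.0, -3.0)
vblock wrist 0.77 [ 0.4962  0.1322 -0.0409] -2.3 misfit px 183 of 3822
(array([0.4965, 0.1305]), 120.2, 90.3, -2.9)
turn z -36.31 slide cm [-20.22  11.57   0.1 ] q6~ -0.49 yaw 213.4 t 23.12
turn z 53.69 slide cm [11.57 20.22  0.1 ] q6~ 1.08 yaw 123.4 t 23.12
```

View pics/w9.png

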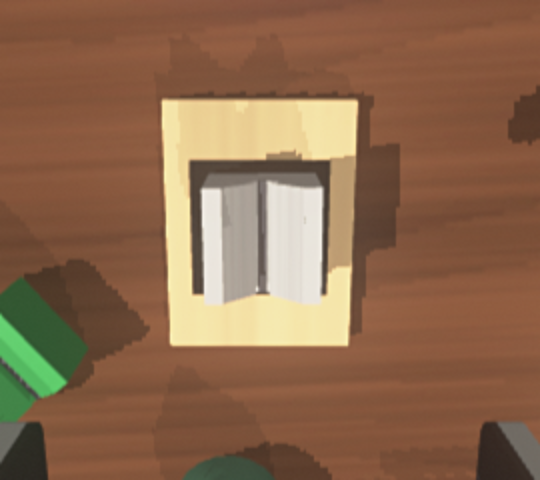

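The V-block is upright and squared, inside the silhouette, within about 2 mm of centre. Now the vise.

```bash
python3 -m handwheel '{"turn":[[0,0,-7],[0,0,-7],[0,0,-7],[0,0,-7],[0,0,-7],[0,0,-1.3],[0,0,0],[0,0,0],[0,0,0],[0,0,0],[0,0,0],[0,0,0]],"slide":[[0,0,0],[0,0,0],[0,0,0],[0,0,0],[0,0,0],[-1.5,0.8,0],[-3,1.7,0],[-3,1.7,0],[-3,1.7,0],[-3,1.7,0],[-3,1.7,0],[-2,1.2,0]],"jaw":[8.5,8.5,8.5,8.5,8.5,8.5,8.5,8.5,8.5,8.5,8.5,8.5]}'
python3 -m handwheel '{"turn":[[0,0,0],[0,0,0],[0,0,0],[0,0,0]],"slide":[[-1.2,0.8,0],[-0.5,0.3,0],[0,0,0],[0,0,0]],"jaw":[8.5,8.5,8.5,8.5]}'
python3 - <<'E'
from h import *
f,ci=see("vise","wrist",(.602,.339,.583),"pics/w10.png")
c=(.605,.338);r=rect(f,ci,c,.012);print(box(wood(r),c))
to(.602,.339,.2,np.radians(180+33.4))
E
```

```text
t: 24.12
position: [0.5951, 0.3229, 0.2004]
eef_rot: [3.141, -0.002, -2.558]
wrist_force: [-0.3, -0.1, -0.2]
gripper_width: 0.0849
grip_force: 0.0
t: 24.45
position: [0.6023, 0.3385, 0.2015]
eef_rot: [3.141, -0.002, -2.559]
wrist_force: [-0.6, -0.2, -0.4]
gripper_width: 0.0847
grip_force: 0.0
vise wrist 0.92 [0.6038 0.3417 0.5843] 33.5 misfit px 371 of 4301
(array([0.6091, 0.3369]), 120.4, 93.4, 6.6)
turn z -0.05 slide cm [-0.03  0.11  0.24] q6~ -0.19 yaw -146.6 t 24.55
```

View pics/w10.png

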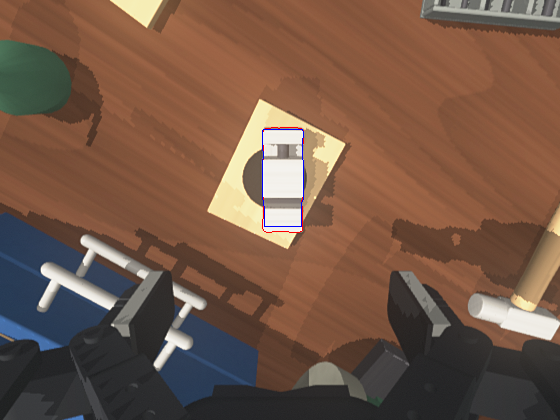

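The vise is at (283,180), with its end jaws taller than in my model. I'll refine the model and refit.

```bash
python3 - <<'E'
from h import *
import h
a=M['vise']
f=grab_frame("wrist");ci=camera_info("wrist");m=silhouettes("vise","wrist")[0]['mask']
for t in(.016,.022,.029,.036):
    h.M['vise']=a+[bx(.021,.045,.018,0,.036),bx(-.045,-.033,.018,0,t)]
    print(t,fit("vise",m,ci,(.603,.340,.584)))
to(.603,.340,.2,np.radians(180+33.5))
E
```

```text
0.016 (array([0.6023, 0.3413, 0.5721]), np.float64(32.8), 'misfit px', 94, 'of', 4341)
0.022 (array([0.6026, 0.3413, 0.573 ]), np.float64(32.8), 'misfit px', 86, 'of', 4341)
0.029 (array([0.6025, 0.3413, 0.5718]), np.float64(32.8), 'misfit px', 86, 'of', 4341)
0.036 (array([0.6024, 0.3414, 0.5677]), np.float64(32.5), 'misfit px', 97, 'of', 4341)
turn z -0.16 slide cm [-0.15  0.14  0.28] q6~ -0.19 yaw -146.5 t 24.65
```

```bash
cat >> h.py <<'E'
M['vise']+=[bx(.021,.045,.018,0,.036),bx(-.045,-.033,.018,0,.025)]
E
python3 -m handwheel '{"turn":[[0,0,0.6],[0,0,0],[0,0,0],[0,0,0],[0,0,0],[0,0,0],[0,0,0],[0,0,0],[0,0,0],[0,0,0],[0,0,0],[0,0,0]],"slide":[[-0.17,0.22,1],[0,0,2],[0,0,3],[0,0,3.2],[0,0,3],[0,0,2.7],[0,0,2],[0,0,1.6],[0,0,0.9],[0,0,0.4],[0,0,0],[0,0,0]],"jaw":[8.5,8.5,8.5,8.5,8.5,8.5,8.5,8.5,8.5,8.5,8.5,8.5]}' 30
python3 -m handwheel '{"turn":[[0,0,0],[0,0,0],[0,0,0],[0,0,0],[0,0,0],[0,0,0],[0,0,0],[0,0,0],[0,0,0],[0,0,0]],"slide":[[0,0,0],[0,0,0],[0,0,0],[0,0,0],[0,0,0],[0,0,0],[0,0,0],[0,0,0],[0,0,0],[0,0,0]],"jaw":[7,6,5,4.5,4,3.7,3.5,3.3,3.2,3.2]}' 30
```

```text
t: 25.65
position: [0.6033, 0.3419, 0.0051]
eef_rot: [-3.141, 0.001, -2.569]
wrist_force: [0.3, -0.9, -0.3]
gripper_width: 0.0848
grip_force: 0.0
t: 26.48
position: [0.6032, 0.3415, 0.0047]
eef_rot: [-3.141, 0.001, -2.569]
wrist_force: [0.2, -3.2, 5.8]
gripper_width: 0.0356
grip_force: 29.7
```

```bash
python3 -m handwheel '{"turn":[[0,0,0],[0,0,0],[0,0,0],[0,0,0],[0,0,0],[0,0,0],[0,0,0],[0,0,0],[0,0,0],[0,0,0]],"slide":[[0,0,0],[0,0,0],[0,0,-0.3],[0,0,-1],[0,0,-2.5],[0,0,-3.2],[0,0,-3.2],[0,0,-3],[0,0,-2],[0,0,-0.8]],"jaw":[3,3,3,3,3,3,3,3,3,3]}' 60
python3 -c "
from h import *
s=state();print(s['gripper_width'],s['grip_force'],s['wrist_force'],s['position'])
to(.6475,-.1065,.16,np.radians(184.5))"
```

```text
t: 27.32
position: [0.6034, 0.3424, 0.168]
eef_rot: [-3.141, 0.004, -2.569]
wrist_force: [0.7, 0.5, -6.7]
gripper_width: 0.0349
grip_force: 61.5
0.03490028495371495 61.51255153119564 [ 0.70517827  0.51835429 -6.6977609 ] [0.60337397 0.34238132 0.16797702]
turn z 28.31 slide cm [ -0.88 -45.1    0.8 ] q6~ 0.32 yaw -175.5 t 27.32
```

```bash
python3 -m handwheel '{"turn":[[0,0,3],[0,0,6],[0,0,7],[0,0,7],[0,0,4],[0,0,1.3],[0,0,0],[0,0,0],[0,0,0],[0,0,0],[0,0,0],[0,0,0]],"slide":[[0,0,0],[0,0,0],[0,0,0],[0,0,0],[0,0,0],[0,-1,0],[0,-2,0],[-0.1,-3,0],[-0.1,-3.2,0],[-0.1,-3.2,0],[-0.1,-3.2,0],[-0.1,-3.2,0]],"jaw":[3,3,3,3,3,3,3,3,3,3,3,3]}'
python3 -m handwheel '{"turn":[[0,0,0],[0,0,0],[0,0,0],[0,0,0],[0,0,0],[0,0,0],[0,0,0],[0,0,0],[0,0,0],[0,0,0],[0,0,0],[0,0,0]],"slide":[[-0.1,-3.2,0],[-0.1,-3.2,0],[-0.1,-3.2,0],[-0.1,-3.2,0],[-0.1,-3.2,0],[-0.1,-3,0],[0,-3,0],[0,-2.3,0],[0,-1.3,0],[0,-0.7,0],[0,0,0],[0,0,0]],"jaw":[3,3,3,3,3,3,3,3,3,3,3,3]}'
python3 - <<'E'
from h import *
s=state();p=s['position']
f,ci=see("vise","wrist",(p[0],p[1],s['eef_rot'][2]+np.pi),None,p[2]+.0075)
c=(.6475,-.1065);r=rect(f,ci,c,.012);print(box(wood(r),c))
to(.6475,-.1065,.005,np.radians(184.5));print(s['position'],s['gripper_width'])
E
```

```text
t: 28.32
position: [0.6221, 0.1528, 0.1633]
eef_rot: [-3.142, -0.002, -3.061]
wrist_force: [1.0, -0.2, -6.3]
gripper_width: 0.0351
grip_force: 61.3
t: 29.32
position: [0.6491, -0.1064, 0.1639]
eef_rot: [3.141, -0.001, -3.063]
wrist_force: [0.4, 1.7, -6.6]
gripper_width: 0.0351
grip_force: 61.4
vise wrist 0.73 [ 0.6473 -0.1051  0.082 ] 4.7 misfit px 2758 of 21999
(array([ 0.6459, -0.106 ]), 116.7, 90.8, 4.9)
turn z 0.09 slide cm [ 0.18 -0.08 15.92] q6~ -0.37 yaw -175.5 t 29.42
[ 0.64906232 -0.10640543  0.16387819] 0.03507356553047832
```

The vise is held about 1.3 mm off the TCP and aligned with the board (4.7° against 4.5°). Lower with a small correction.

```bash
python3 -m handwheel '{"turn":[[0,0,0],[0,0,0],[0,0,0],[0,0,0],[0,0,0],[0,0,0],[0,0,0],[0,0,0],[0,0,0],[0,0,0],[0,0,0],[0,0,0]],"slide":[[0,-0.14,1],[0,0,2],[0,0,3],[0,0,3],[0,0,2.3],[0,0,1.5],[0,0,1],[0,0,0.6],[0,0,0.5],[0,0,0.3],[0,0,0.2],[0,0,0]],"jaw":[3,3,3,3,3,3,3,3,3,3,3,3]}'
```

```text
t: 30.42
position: [0.6498, -0.1084, 0.0106]
eef_rot: [-3.141, 0.001, -3.063]
wrist_force: [1.0, -0.5, -6.4]
gripper_width: 0.035
grip_force: 61.3
```

```bash
python3 -m handwheel '{"turn":[[0,0,0],[0,0,0],[0,0,0],[0,0,0],[0,0,0],[0,0,0]],"slide":[[0.05,0.05,0.15],[0,0,0.15],[0,0,0.1],[0,0,0.1],[0,0,0.05],[0,0,0]],"jaw":[3,3,3,3,3,3]}'
```

```text
t: 30.92
position: [0.649, -0.1079, 0.0049]
eef_rot: [-3.142, 0.0, -3.063]
wrist_force: [-1.0, 0.6, -6.3]
gripper_width: 0.0347
grip_force: 61.4
```

```bash
python3 -m handwheel '{"turn":[[0,0,0],[0,0,0],[0,0,0],[0,0,0]],"slide":[[0,0,0.1],[0,0,0.05],[0,0,0.05],[0,0,0]],"jaw":[3,3,3,3]}'
```

```text
t: 31.25
position: [0.6491, -0.108, 0.0048]
eef_rot: [-3.141, 0.001, -3.063]
wrist_force: [-5.8, 1.7, 10.8]
gripper_width: 0.0352
grip_force: 63.5
```

Contact; release, rise and check.

```bash
python3 -m handwheel '{"turn":[[0,0,0],[0,0,0],[0,0,0],[0,0,0],[0,0,0],[0,0,0],[0,0,0],[0,0,0],[0,0,0]],"slide":[[0,0,-0.1],[0,0,0],[0,0,0],[0,0,0],[0,0,0],[0,0,0],[0,0,0],[0,0,0],[0,0,0]],"jaw":[3,3.4,3.8,4.4,5,6,7,8,8.5]}'
python3 -m handwheel '{"turn":[[0,0,0],[0,0,0],[0,0,0],[0,0,0],[0,0,0],[0,0,0],[0,0,0],[0,0,0],[0,0,0],[0,0,0]],"slide":[[0,0,-0.5],[0,0,-1.5],[0,0,-3],[0,0,-3.5],[0,0,-3.5],[0,0,-3.5],[0,0,-3],[0,0,-1.3],[0,0,0],[0,0,0]],"jaw":[8.5,8.5,8.5,8.5,8.5,8.5,8.5,8.5,8.5,8.5]}'
python3 - <<'E'
from h import *
c=(.6475,-.1065)
for i in range(2):
    f,ci=see("vise","wrist",(.648,-.1065,.08)); r=rect(f,ci,c,.012);print(box(wood(r),c))
cv2.imwrite("pics/w11.png",cv2.resize(f[60:300,150:420,::-1],(540,480)))
to(.4408,-.2765,.2,np.radians(157.3))
E
```

```text
t: 32.0
position: [0.649, -0.1079, 0.0037]
eef_rot: [3.142, -0.0, -3.063]
wrist_force: [0.8, -0.4, 0.0]
gripper_width: 0.0849
grip_force: 0.0
t: 32.83
position: [0.6491, -0.108, 0.2026]
eef_rot: [-3.141, 0.002, -3.063]
wrist_force: [0.7, -0.1, -1.3]
gripper_width: 0.0848
grip_force: 0.0
vise wrist 0.56 [ 0.6466 -0.1071  0.0802] 4.6 misfit px 118 of 4294
(array([ 0.6464, -0.1063]), 119.7, 90.0, 4.6)
vise wrist 0.92 [ 0.6481 -0.1071  0.0792] 4.5 misfit px 98 of 4358
(array([ 0.6474, -0.1065]), 120.0, 90.2, 4.6)
turn z 27.2 slide cm [ 12.64 -23.58   0.03] q6~ 0.1 yaw -202.7 t 33.03
```

View pics/w11.png

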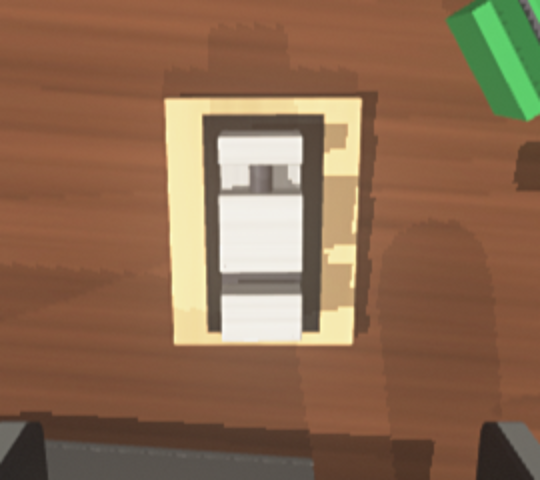

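The vise is centred within 1 mm and squared. Now the chuck, back from the blank board.

```bash
python3 -m handwheel '{"turn":[[0,0,4],[0,0,7],[0,0,7],[0,0,7],[0,0,2.2],[0,0,0],[0,0,0],[0,0,0],[0,0,0],[0,0,0],[0,0,0],[0,0,0]],"slide":[[0,0,0],[0,0,0],[0,0,0],[0,0,0],[0,0,0],[0.6,-1.2,0],[1.4,-2.6,0],[1.6,-3,0],[1.6,-3,0],[1.6,-3,0],[1.6,-3,0],[1.6,-3,0]],"jaw":[8.5,8.5,8.5,8.5,8.5,8.5,8.5,8.5,8.5,8.5,8.5,8.5]}'
python3 -m handwheel '{"turn":[[0,0,0],[0,0,0],[0,0,0],[0,0,0],[0,0,0]],"slide":[[1.5,-2.8,0],[0.9,-1.5,0],[0.24,-0.5,0],[0,0,0],[0,0,0]],"jaw":[8.5,8.5,8.5,8.5,8.5]}'
python3 - <<'E'
from h import *
see("chuck","wrist",(.4408,-.2765,0));see("chuck","wrist",(.4408,-.2765,0))
to(.441,-.2768,.01,np.radians(157.3))
E
```

```text
t: 34.03
position: [0.4825, -0.2432, 0.2008]
eef_rot: [3.141, -0.002, 2.746]
wrist_force: [0.5, -1.0, 0.8]
gripper_width: 0.0849
grip_force: 0.0
t: 34.45
position: [0.4415, -0.2767, 0.2014]
eef_rot: [3.141, -0.0, 2.745]
wrist_force: [0.7, -0.4, 0.4]
gripper_width: 0.0851
grip_force: 0.0
chuck wrist 0.87 [ 0.4417 -0.2763  0.0583] 3.3 misfit px 88 of 2660
chuck wrist 0.89 [ 0.4417 -0.2767  0.0522] 3.0 misfit px 86 of 2675
turn z 0.08 slide cm [ 0.07 -0.1  19.15] q6~ -0.32 yaw 157.3 t 34.65
```

```bash
python3 -m handwheel '{"turn":[[0,0,0],[0,0,0],[0,0,0],[0,0,0],[0,0,0],[0,0,0],[0,0,0],[0,0,0],[0,0,0],[0,0,0],[0,0,0],[0,0,0]],"slide":[[0,-0.08,1],[0,0,2],[0,0,3],[0,0,3],[0,0,3],[0,0,2.7],[0,0,2],[0,0,1.2],[0,0,0.9],[0,0,0.3],[0,0,0],[0,0,0]],"jaw":[8.5,8.5,8.5,8.5,8.5,8.5,8.5,8.5,8.5,8.5,8.5,8.5]}' 30
python3 -m handwheel '{"turn":[[0,0,0],[0,0,0],[0,0,0],[0,0,0],[0,0,0],[0,0,0],[0,0,0],[0,0,0],[0,0,0],[0,0,0]],"slide":[[0,0,0],[0,0,0],[0,0,0],[0,0,0],[0,0,0],[0,0,0],[0,0,0],[0,0,0],[0,0,0],[0,0,0]],"jaw":[7,6,5.5,5,4.7,4.5,4.5,4.4,4.4,4.4]}' 30
```

```text
t: 35.65
position: [0.4413, -0.2777, 0.0112]
eef_rot: [-3.141, 0.001, 2.746]
wrist_force: [0.7, 0.5, 0.9]
gripper_width: 0.0851
grip_force: 0.0
t: 36.48
position: [0.441, -0.2778, 0.0112]
eef_rot: [-3.141, 0.001, 2.745]
wrist_force: [-2.0, 1.7, 6.4]
gripper_width: 0.0455
grip_force: 29.7
```

```bash
python3 -m handwheel '{"turn":[[0,0,0],[0,0,0],[0,0,0],[0,0,0],[0,0,0],[0,0,0],[0,0,0],[0,0,0],[0,0,0],[0,0,0]],"slide":[[0,0,0],[0,0,0],[0,0,-0.3],[0,0,-1],[0,0,-2.5],[0,0,-3.2],[0,0,-3.2],[0,0,-3.2],[0,0,-2],[0,0,-0.8]],"jaw":[4,4,4,4,4,4,4,4,4,4]}' 60
python3 -c "
from h import *
s=state();print(s['gripper_width'],s['grip_force'],s['wrist_force'],s['position'])
to(.605,.335,.17,np.radians(157.3))"
```

```text
t: 37.32
position: [0.4417, -0.2781, 0.1763]
eef_rot: [-3.14, 0.004, 2.745]
wrist_force: [1.0, -0.5, -4.8]
gripper_width: 0.0445
grip_force: 62.8
0.04449776308481345 62.82113088760525 [ 0.96671937 -0.54125782 -4.78262182] [ 0.44167541 -0.27814198  0.17631782]
turn z -0.0 slide cm [ 8.59 62.87  0.63] q6~ -0.33 yaw 157.3 t 37.32
```

```bash
python3 -m handwheel '{"turn":[[0,0,0],[0,0,0],[0,0,0],[0,0,0],[0,0,0],[0,0,0],[0,0,0],[0,0,0],[0,0,0],[0,0,0],[0,0,0],[0,0,0]],"slide":[[0.1,1,0],[0.3,2,0],[0.4,3,0],[0.4,3.2,0],[0.4,3.2,0],[0.4,3.2,0],[0.4,3.2,0],[0.4,3.2,0],[0.4,3.2,0],[0.4,3.2,0],[0.4,3.2,0],[0.4,3.2,0]],"jaw":[4,4,4,4,4,4,4,4,4,4,4,4]}'
python3 -m handwheel '{"turn":[[0,0,0],[0,0,0],[0,0,0],[0,0,0],[0,0,0],[0,0,0],[0,0,0],[0,0,0],[0,0,0],[0,0,0],[0,0,0],[0,0,0]],"slide":[[0.4,3.2,0],[0.4,3.2,0],[0.4,3.2,0],[0.5,3.2,0],[0.5,3.2,0],[0.5,3.2,0],[0.5,3,0],[0.4,2.3,0],[0.4,1.5,0],[0.2,0.8,0],[0,0,0],[0,0,0]],"jaw":[4,4,4,4,4,4,4,4,4,4,4,4]}'
python3 - <<'E'
from h import *
s=state();p=s['position']
c=(.605,.335)
for i in range(2):
    f,ci=see("chuck","wrist",(p[0],p[1],0),"pics/w12.png",p[2]+.0013);r=rect(f,ci,c,.012);print(box(wood(r),c))
to(.605,.335,.17,np.radians(157.3));print(p)
E
```

```text
t: 38.32
position: [0.5337, 0.0626, 0.1709]
eef_rot: [-3.141, -0.003, 2.745]
wrist_force: [0.7, -0.3, -4.4]
gripper_width: 0.0442
grip_force: 62.6
t: 39.32
position: [0.5986, 0.3237, 0.1714]
eef_rot: [-3.14, -0.002, 2.746]
wrist_force: [-0.2, 0.1, -4.8]
gripper_width: 0.0444
grip_force: 62.7
chuck wrist 0.8 [ 0.5984  0.3248 -0.0216] -1.2 misfit px 1208 of 16845
(array([0.6095, 0.3354]), 120.4, 90.2, 6.6)
chuck wrist 0.65 [0.5992 0.3241 0.0565] 3.2 misfit px 1071 of 16806
(array([0.6093, 0.3358]), 120.2, 90.2, 6.6)
turn z -0.08 slide cm [-0.05  1.35  0.3 ] q6~ 0.77 yaw 157.3 t 39.52
[0.59864222 0.32368017 0.17138809]
```

View pics/w12.png

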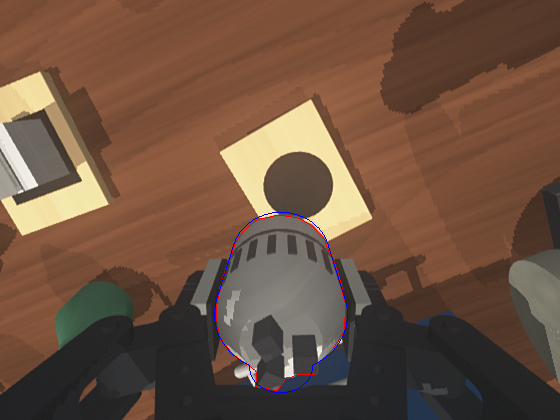

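The empty round board is fully visible (centre (0.609,0.336), disc at (298,183)) and the chuck hangs upright. Compute and lower.

```bash
python3 -c "
from h import *
to(.609,.3349,.0145,np.radians(157.3))"
```

```text
turn z -0.08 slide cm [-0.42  1.49 15.85] q6~ 0.77 yaw 157.3 t 39.52
```

```bash
python3 -m handwheel '{"turn":[[0,0,0],[0,0,0],[0,0,0],[0,0,0],[0,0,0],[0,0,0],[0,0,0],[0,0,0],[0,0,0],[0,0,0],[0,0,0],[0,0,0]],"slide":[[-0.2,0.7,0.5],[-0.22,0.79,1.5],[0,0,3],[0,0,3],[0,0,2.8],[0,0,2],[0,0,1.2],[0,0,0.8],[0,0,0.5],[0,0,0.3],[0,0,0.15],[0,0,0]],"jaw":[4,4,4,4,4,4,4,4,4,4,4,4]}'
python3 -c "
from h import *
to(.609,.3349,.0110,np.radians(157.3))"
```

```text
t: 40.52
position: [0.6094, 0.3362, 0.0156]
eef_rot: [3.141, 0.001, 2.745]
wrist_force: [-0.4, -1.9, -5.1]
gripper_width: 0.0445
grip_force: 62.6
turn z -0.01 slide cm [-0.02 -0.13  0.46] q6~ 0.78 yaw 157.3 t 40.52
```

```bash
python3 -m handwheel '{"turn":[[0,0,0],[0,0,0],[0,0,0],[0,0,0],[0,0,0],[0,0,0]],"slide":[[0,-0.13,0.1],[0,0,0.15],[0,0,0.1],[0,0,0.1],[0,0,0.05],[0,0,0]],"jaw":[4,4,4,4,4,4]}'
```

```text
t: 41.02
position: [0.6087, 0.3348, 0.0115]
eef_rot: [3.141, 0.001, 2.745]
wrist_force: [-2.3, -1.8, 4.3]
gripper_width: 0.0446
grip_force: 63.6
```

Contact; release, rise and check.

```bash
python3 -m handwheel '{"turn":[[0,0,0],[0,0,0],[0,0,0],[0,0,0],[0,0,0],[0,0,0],[0,0,0],[0,0,0]],"slide":[[0,0,0],[0,0,0],[0,0,0],[0,0,0],[0,0,0],[0,0,0],[0,0,0],[0,0,0]],"jaw":[4.3,4.6,5,5.5,6.5,7.5,8.5,8.5]}'
python3 -m handwheel '{"turn":[[0,0,0],[0,0,0],[0,0,0],[0,0,0],[0,0,0],[0,0,0],[0,0,0],[0,0,0],[0,0,0],[0,0,0]],"slide":[[0,0,-0.5],[0,0,-1.5],[0,0,-3],[0,0,-3.5],[0,0,-3.5],[0,0,-3.5],[0,0,-3],[0,0,-1.3],[0,0,0],[0,0,0]],"jaw":[8.5,8.5,8.5,8.5,8.5,8.5,8.5,8.5,8.5,8.5]}'
python3 - <<'E'
from h import *
c=(.609,.3355)
for i in range(2):
    f,ci=see("chuck","wrist",(.609,.3355,0)); r=rect(f,ci,c,.012);print(box(wood(r),c))
g=grab_frame("scene")
cv2.imwrite("pics/w13.png",g[:,:,::-1])
E
```

```text
t: 41.68
position: [0.6086, 0.3348, 0.0102]
eef_rot: [3.142, 0.0, 2.745]
wrist_force: [-0.3, 0.2, -0.3]
gripper_width: 0.0853
grip_force: 0.0
t: 42.52
position: [0.6087, 0.3349, 0.2092]
eef_rot: [3.14, 0.001, 2.745]
wrist_force: [0.7, 0.6, -0.3]
gripper_width: 0.0852
grip_force: 0.0
chuck wrist 0.68 [0.6079 0.3361 0.0804] 4.6 misfit px 113 of 2495
(array([0.6079, 0.3357]), 119.7, 90.0, 6.6)
chuck wrist 0.69 [0.609  0.3361 0.0747] 4.3 misfit px 114 of 2529
(array([0.6088, 0.3359]), 120.2, 90.4, 6.6)
```

View pics/w13.png

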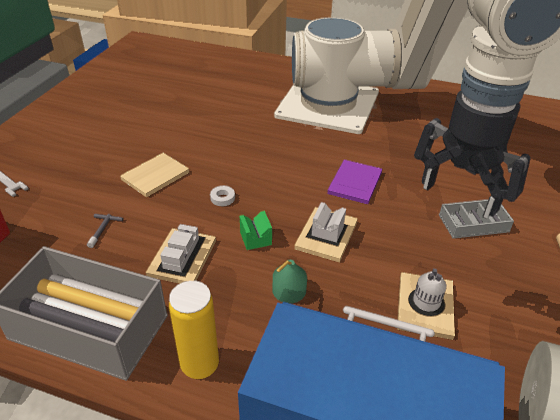

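The scene shows everything home: the chuck on the round board (430,290), the V-block on the square board (328,225), the vise on the long board (180,250), and the bystanders untouched.

```bash
python3 -c "
from bench import *
print(hand_in())"
```

```text
the job is handed in; nothing more can be done
None
```

The chuck, V-block and vise are each on their own board, upright and squared up (chuck and vise within about 1 mm of centre, V-block within about 2 mm). The chuck waited on the blank board, the bystanders were not touched, and I handed the job in at about 43 s; my first grip slid off the chuck's cone without moving it.

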